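# Pack the bleed key and cap under the flap of the cupboard kit unit

## Task

First take the basin wrench off the flap of the black unit and lay it flat across the middle of the white tile, then lift the flap right up until it stands. Lay the bleed key flat in one of the two cork-lined bays underneath and stand the funnel-shaped cap on its wide end in the other (one in each), then lower the flap fully shut again. Leave everything else where it is, and let go of everything.

Things in the scene. Friction and masses are not known exactly. Their poses are not given: they have to be found in the camera images.
- unit: Fixed black unit, 142 (x) x 270 (y) mm, front faces its -x; origin under its centre. Base 36 mm (dummy drawer front), then an open lower tier: 5 mm outer walls to z = 94, floor z = 41; two thin walls split it into three bays 132 (x) x 84 (y) mm centred at x = 0, y = -88, 0, +88. The flap roofs it; side cheeks at y = +-130 to 135 rise to z = 112; nothing else above z = 100 in front or behind
- flap (a joint): Angle of the black flap that roofs the lower tier and carries the upper one: 0 = shut (level), grows as its front edge lifts and swings up and back, stop at 1.65. Stiff friction hinge: it stays at whatever angle it is left; moving it takes about 0.5 to 2.5 N at the bar, and to shut it it must be pushed or led right down
- flap_hinge (a point): Centre of the flap's hinge line, at x = 66, z = 97.5 mm in the unit's frame; the line runs along the unit's y axis. Axes as the unit's
- flap_bar (a point): Centre of the flap's round steel grip bar, 12 mm thick, 110 mm long along the unit's y, on two arms 50 mm either side of its centre. In the flap's plane, 185 mm from the hinge line: when shut, at z = 97.5, overhanging 48 mm in front of the unit, 42 mm free between bar and flap edge. Panel 137 deep, 254 wide, 5 mm thick, its top at z = 100 when shut. Turns with the flap
- pad_a: Thin fixed cork pad 100 (x) x 66 (y) x 2.5 mm on the floor of one empty bay (which bay varies), origin under its centre, axes as the unit's. The bay's centre is the pad's centre
- pad_b: The same cork pad in the other empty bay
- nut: Brass fitting 34 mm wide, 26 mm high, standing in the third, unlined bay; stays there. Origin under its centre
- wrench: Chrome basin wrench lying flat on the flap: square shaft 12 x 12 mm along its x from -110 to +90 mm, round T-bar 12 mm thick and 70 mm long across its -x end, jaw head 34 mm wide, 18 mm high at its +x end (to 117 mm). All undersides flush. 0.32 kg. Origin on the underside, at mid-shaft, within 10 mm of the balance point
- tile: White ceramic tile, fixed, 150 x 150 x 8 mm, lying on the shelf as a rest. Origin under its centre
- key: Steel bleed key lying flat: round barrel 11 mm thick along its x from -23 to +31 mm, with a cross wing 36 mm long along y, 12 mm wide at x = -25 mm, 11 mm high. Origin on the underside, on the barrel axis. 45 g
- cap: Red plastic funnel-shaped cap standing on its wide end: collar 44 mm across and 14 mm high at the foot, then a cone up to z = 26 mm, then a spout 20 to 18 mm across up to z = 42 mm. Origin under its centre. 30 g
- carton: Bystander: cardboard carton 130 x 130 x 50 mm on the shelf
- tape: Bystander: white tape roll, 54 mm across, 14 mm high
- plug: Bystander: small red plastic plug, 36 mm across, 22 mm high
- elbow: Bystander: copper pipe elbow, legs 42 mm long, 26 mm high; origin at the corner
- driver: Bystander: screwdriver lying flat, 180 mm long
- bottle: Bystander: white bottle 70 mm across, 190 mm high, behind the unit
- jar: Bystander: glass jar 76 mm across, 90 mm high, behind the unit
Not all that is in view belongs to the job. What is shaped like the cap but blue or pink is not meant.

How it is judged:
By the outcome, as a careful person would: the job done as asked, in the order asked, and still so for the second after the job is handed in, with the robot touching nothing.
It also fails if it takes over 72 s, if anything falls off the work surface, if the arm or the gripper's body presses on something with over 40 N, if the wrist force passes 120 N, or if a joint passes its speed limit or range.

## Robot

A 6-joint arm with a two-finger parallel gripper is mounted at the origin on the work surface. World frame = base frame: x ahead of the robot, y to its left, z up, the work surface at z = 0. Lengths are in mm, angles in rad, forces in N, time in s.
With the tool pointing down it reaches from about 425 to 925 mm from the base axis. Payload 12.5 kg.
Tool frame: the origin (TCP) lies at the very end of the fingers, on their centre line; the grasp point (between the pads) lies 19 mm behind it; z points along the fingers, y is the direction in which the jaws open and shut (so a half turn about z gives the same grasp; the last joint's range is limited). The gripper opens to 85 mm and grips with 20 to 120 N. Pads are 22 mm wide; open, the fingers measure 114 mm over their backs; the gripper's body (76 mm by 85 mm) begins 54 mm behind the grasp point. The pads swing forward as they close: fully open they stand 13 mm farther back than shut.
Start: joints at [1.144, 0.491, 1.559, -0, 1.092, -0.106], TCP at [197.062, 593.137, 231.327] pointing down, gripper open.
Joint ranges: [-3.1, 3.1], [-0.84, 2.19], [0.05, 2.79], [-1.13, 4.28], [0.06, 2.93], [-2.69, 2.69]. Speed limits (rad/s): [2.22, 2.22, 2.79, 3.14, 3.14, 3.14].

## Interface

Orientations are given as a unit quaternion [x, y, z, w].
In Python, from station import * gives the robot as it stands.
- The arm moves only by the tool arm_command, never from a script. Its argument "plan" is one flat list of numbers, 7 for each row, row after row: the shift along the tool's x, y, z normalised to -1 to 1, where 1 is 0.4 m, then the turn, a rotation vector about the tool's x, y, z normalised to -1 to 1, where 1 is 1.5 rad, then the closure, from -1 (fully open) to 1 (shut), so that 0 is half open. A call has 1 to 20 rows; each row is the pose to reach, as a shift and turn from the pose measured when the call began, along the tool's axes at that moment; what a row does not reach only later rows make up. A row lasts 1/10 s, in which the tool goes at most 50 mm and 8.59 degrees, less where a joint would pass 70% of its speed; a pose out of reach is approached as far as the arm can. A call with a number of a shift or a turn outside -1 to 1 is refused whole. A call with a gripper value outside its range is refused whole. The fingers move at their own pace and stop on an object; the grip force is fixed at half the most. Time passes only in rows, so rows that repeat a pose let the fingers close. It gives the time, the measured TCP pose, the force and the opening at its end, in the units of the state.
- read_state(): the state, without advancing time (a new reading comes with each control period).
- get_image(name): name is "scene" or "top" or "wrist"; returns a dict with "color" (400x640x3 uint8, red, green, blue), "fx", "fy", "cx", "cy" (pixels), "rvec" (rotation vector, rad) and "tvec" (3), from world to camera coordinates, as OpenCV has them; the wrist camera has in their place "hand_eye" (4x4, takes a point from camera to tool coordinates, whose origin is the TCP and whose axes are the flange's). Camera axes: x right, y down, z forward; pixel columns grow to the right and rows downward; lengths in mm; the calibration is good to about 2 mm. A picture is of the moment at which its call begins: read the wrist's pose just before it. There is no depth.
- job_done(): hands the job in, once; it reports no verdict.
The state is a dict: "t": time; "joint_pos": joint angles; "qvel": joint speeds; "joint_torque": joint torques, N m; "eef_pos": TCP position; "orientation": TCP orientation; "force": force on the tool from outside, world axes, zero at the start; "torque": the same for the moment, N m; "gripper_width": finger opening in mm.
Only numpy, scipy, OpenCV 4.12 (cv2) and the standard library are available. Lean on these libraries where they do the work, as an engineer would, in place of code of your own. Each camera call takes 0.05 s, during which the arm holds its last target. There are 200 camera calls.

## Working session

There is one attempt and no reset: what is moved stays moved. The work goes in short steps, Python scripts to look and compute and a tool call to move; the robot and the scene stay as the last step left them, time stands still between calls to the robot, and variables do not carry over. Pictures are saved under pics/ and viewed, about 8 in all and at most 12, crops included, and the job is handed in when it is done.

Besides the shell and the picture viewer there is one more tool, called after "Request:" as name(argument=value, ...) on one line, values as JSON. arm_command: Moves the arm, as the interface text tells. Its arguments: {"type":"object","properties":{"plan":{"type":"array","items":{"type":"number","minimum":-1,"maximum":1}}},"required":["plan"]}

```bash
ls; mkdir -p pics; cat > h.py <<'E'
from station import *
import numpy as np, cv2
from scipy.spatial.transform import Rotation as R
def cam(n):
    s=read_state(); g=get_image(n)
    K=np.array([[g["fx"],0,g["cx"]],[0,g["fy"],g["cy"]],[0,0,1.]])
    if "rvec" in g:
        Rm=R.from_rotvec(np.ravel(g["rvec"])).as_matrix(); t=np.ravel(g["tvec"])
    else:
        T=np.eye(4);T[:3,:3]=R.from_quat(s["orientation"]).as_matrix();T[:3,3]=s["eef_pos"]
        W=np.linalg.inv(T@np.array(g["hand_eye"])); Rm=W[:3,:3];t=W[:3,3]
    return g["color"],(K,Rm,t)
def ray(c,u,v,z):
    K,Rm,t=c; d=Rm.T@np.linalg.inv(K)@[u,v,1]; o=-Rm.T@t
    return o+d*(z-o[2])/d[2]
def proj(c,p):
    K,Rm,t=c; q=K@(Rm@np.array(p,float)+t); return q[:2]/q[2]
def save(n,im): cv2.imwrite("pics/"+n,im[...,::-1])
E
python3 - <<'E'
from h import *
import pickle
d={}
for n in("top","scene"):
    im,c=cam(n); save(n+".png",im); d[n]=(im,c); print(n,-c[1].T@c[2], c[0][0,0])
pickle.dump(d,open("d.pkl","wb"))
s=read_state();print(s)
print(R.from_quat(s["orientation"]).as_matrix().round(3))
E
```

```text
pics
top [ 318.13537402   14.66738344 1749.97685164] 495.4924528893398
scene [1199.4545411   319.50342125 1043.38907612] 455.9419217524216
{'t': 0.1, 'joint_pos': array([ 1.14442518e+00,  4.91463345e-01,  1.55940628e+00, -7.89382634e-06,
        1.09166917e+00, -1.05597864e-01]), 'qvel': array([ 0.00060686, -0.00112161, -0.00131533,  0.00171009,  0.00130982,
       -0.00092391]), 'joint_torque': array([ 1.64664987e-03, -6.19453239e+01, -2.62028861e+01, -1.26888044e-04,
        2.92672114e-03,  2.40324283e-06]), 'eef_pos': array([196.95832957, 592.94344651, 230.80237456]), 'orientation': array([ 1.59698081e-01,  9.87165791e-01, -4.57355264e-04, -1.20972553e-04]), 'force': array([-0.37309006,  0.08287107, -0.22019221]), 'torque': array([-0.02009154,  0.00325052, -0.04199021]), 'gripper_width': 85.45325978913638}
[[-0.949  0.315 -0.   ]
 [ 0.315  0.949 -0.001]
 [ 0.    -0.001 -1.   ]]
```

View pics/top.png

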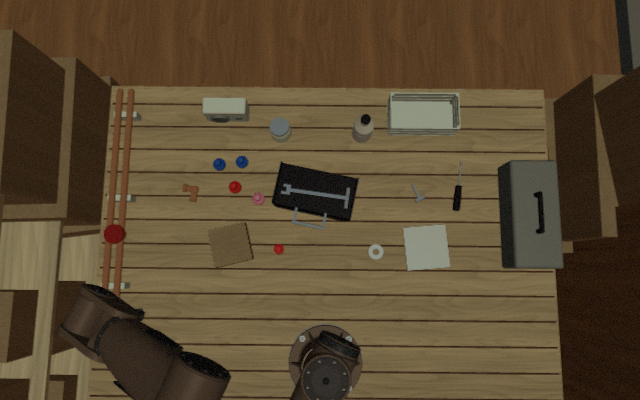

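View pics/scene.png

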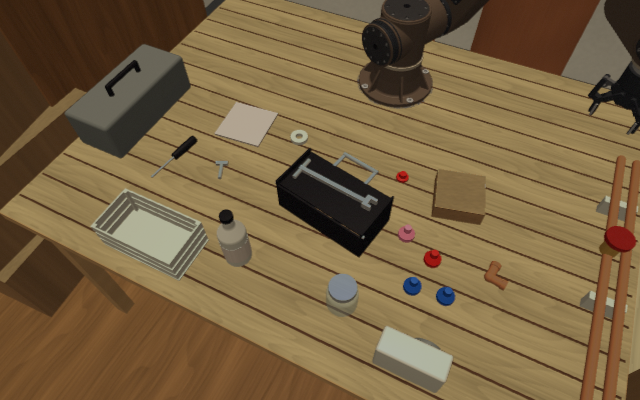

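Top view: the unit is near (316,192) px, with the wrench on it and the bar at (310,224). The tile is at (427,248), the key at (417,193) and the cap (the larger red piece) at (235,187). The small red piece at (279,249) is the plug. Next I measure them.

```bash
cat > m.py <<'E'
from h import *
import pickle
d=pickle.load(open("d.pkl","rb")); im,c=d["top"]; im2,c2=d["scene"]
def comps(m,x0,x1,y0,y1,amin):
    w=np.zeros(m.shape,np.uint8); w[y0:y1,x0:x1]=m[y0:y1,x0:x1]
    return [k for k in cv2.findContours(w,0,1)[0] if cv2.contourArea(k)>=amin]
def rect(k,z):
    P=np.array([ray(c,u,v,z)[:2] for u,v in k[:,0]],np.float32); return cv2.minAreaRect(P)
hsv=cv2.cvtColor(im,cv2.COLOR_RGB2HSV); H,S,V=cv2.split(hsv)
for k in comps(((V<45)*255).astype(np.uint8),265,365,155,225,500): print("unit",rect(k,112),rect(k,100))
for k in comps((((S<60)&(V>130))*255).astype(np.uint8),395,460,215,280,300): print("tile",rect(k,8))
for k in comps((((S<75)&(V>90))*255).astype(np.uint8),405,430,178,206,5): print("key",rect(k,8),k[:,0].min(0),k[:,0].max(0))
for k in comps((((S>170)&(V>90)&((H<6)|(H>174)))*255).astype(np.uint8),200,300,170,260,10): print("red",rect(k,7),cv2.contourArea(k))
for k in comps((((S<90)&(V>70))*255).astype(np.uint8),275,358,166,212,20): print("wrench",rect(k,110))
hs2=cv2.cvtColor(im2,cv2.COLOR_RGB2HSV)
a=cv2.resize(im[155:235,260:365],None,fx=5,fy=5,interpolation=cv2.INTER_CUBIC)
b=cv2.resize(im[175:215,400:430],None,fx=9,fy=9,interpolation=cv2.INTER_CUBIC)
o=np.zeros((400,800,3),np.uint8);o[:400,:525]=a;o[:360,527:797]=b; save("crop1.png",o)
E
python3 m.py
```

```text
unit ((565.9578247070312, 41.890602111816406), (266.4489440917969, 151.7482452392578), 78.34182739257812) ((567.7734375, 42.09008026123047), (268.4010925292969, 152.85997009277344), 78.34181213378906)
tile ((390.1581726074219, -349.48944091796875), (148.75332641601562, 147.90814208984375), 5.329859733581543)
key ((579.5455932617188, -316.4606628417969), (59.84049987792969, 33.294586181640625), 44.19108963012695) [412 184] [424 201]
red ((380.5592346191406, 167.0030059814453), (31.24458122253418, 31.556514739990234), 0.45687568187713623) 64.5
red ((597.90673828125, 329.3922119140625), (41.213470458984375, 37.54474639892578), 45.94406509399414) 92.5
wrench ((554.109375, 40.538421630859375), (227.59390258789062, 65.07298278808594), 86.70447540283203)
```

View pics/crop1.png

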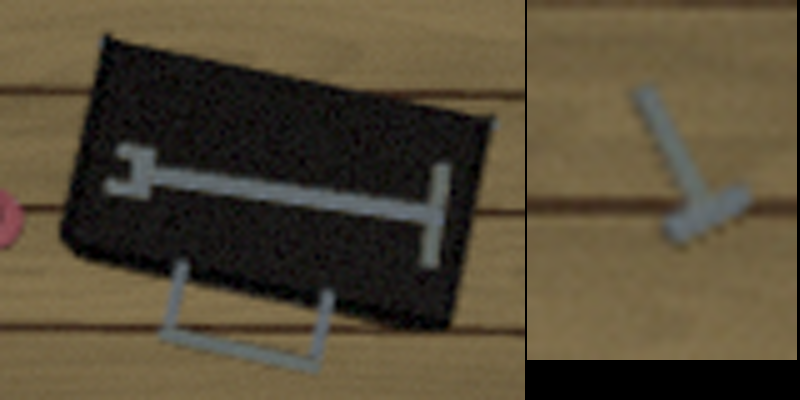

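The crop shows the shaft from about (150,175) to (430,213) and the bar ends at about (165,335) and (318,368). The key's tip is at (645,90) and its wing at (708,215). I convert these to world points.

```bash
cat > m2.py <<'E'
from h import *
import pickle
d=pickle.load(open("d.pkl","rb")); im,c=d["top"]; im2,c2=d["scene"]
A=lambda u,v,z: ray(c,260+u/5-.4,155+v/5-.4,z)[:2]
B=lambda u,v,z: ray(c,400+(u-527)/9-.45,175+v/9-.45,z)[:2]
b1,b2=A(165,335,97.5),A(318,368,97.5); v=b1-b2
print("bar",(b1+b2)/2,np.linalg.norm(v),"yaw",np.degrees(np.arctan2(v[1],v[0]))-90)
h,t=A(108,170,109),A(440,215,106); v=h-t
print("wrench head tip,tbar",h,t,np.linalg.norm(v),np.degrees(np.arctan2(v[1],v[0])), "origin", t+110*v/np.linalg.norm(v))
k,w=B(643,88,5.5),B(708,215,8);v=k-w
print("key",k,w,np.linalg.norm(v),np.degrees(np.arctan2(v[1],v[0])),"origin",w+25*v/np.linalg.norm(v))
# cap: red mask centroids of both views, triangulate
for p in ([270,30,100],):
    pass
hs2=cv2.cvtColor(im2,cv2.COLOR_RGB2HSV);H,S,V=cv2.split(hs2)
m=((S>170)&(V>80)&((H<6)|(H>174))).astype(np.uint8); m[:,:390]=0;m[:,450:]=0;m[:160]=0
n,l,st,ce=cv2.connectedComponentsWithStats(m)
for i in range(1,n):
    if st[i,4]>20: print("scene red",st[i],ce[i],"at z14",ray(c2,*ce[i],14)[:2])
hs=cv2.cvtColor(im,cv2.COLOR_RGB2HSV);H,S,V=cv2.split(hs)
m=((S>150)&(V>70)&((H<6)|(H>174))).astype(np.uint8); m[:,:200]=0
n,l,st,ce=cv2.connectedComponentsWithStats(m)
for i in range(1,n):
    if st[i,4]>20: print("top red",st[i],ce[i],"at z14",ray(c,*ce[i],14)[:2])
# unit origin from bar & from rect
y=np.radians(-11.9); ux=np.array([np.cos(y),np.sin(y)])
print("unit from bar",(b1+b2)/2+119*ux)
E
python3 m2.py
```

```text
bar [456.3276317   62.66366497] 104.58592821550367 yaw -11.717397134774814
wrench head tip,tbar [576.46329723 153.29725034] [548.14991229 -69.4840148 ] 224.57323942097014 82.75707939708204 origin [562.01831598  39.63824406]
key [ 611.82407282 -305.97704004] [ 560.849418   -330.06760078] 56.38058664615989 25.295361924535356 origin [ 583.45234653 -319.38548386]
scene red [396 171  13  12 105] [401.91428571 176.51428571] at z14 [385.12178752 166.7533758 ]
scene red [424 250  17  17 233] [432.11587983 258.21459227] at z14 [597.36949077 325.84776374]
top red [229 181  12  12 109] [234.55963303 186.85321101] at z14 [596.41027168 327.04558612]
top red [274 244  10  10  80] [278.3125 248.4   ] at z14 [380.62718447 167.02263204]
unit from bar [572.77020092  38.12536691]
```

```bash
cat >> h.py <<'E'
def rel(p,yaw,tilt=0):
    """tool pointing down, tool x at yaw deg (nearest half turn), optional tilt deg about tool x"""
    s=read_state(); C=R.from_quat(s["orientation"]).as_matrix(); best=None
    for y in(yaw,yaw+180):
        a=np.radians(y); X=np.array([np.cos(a),np.sin(a),0]); Z=np.array([0,0,-1.]); D=np.c_[X,np.cross(Z,X),Z]@R.from_euler('x',tilt,degrees=True).as_matrix()
        r=R.from_matrix(C.T@D).as_rotvec()
        if best is None or np.linalg.norm(r)<np.linalg.norm(best): best=r
    print("t",round(s["t"],2),"pos",s["eef_pos"].round(1),"w",round(s["gripper_width"],1),"F",s["force"].round(1),"j6",round(s["joint_pos"][5],2))
    print(" shift",np.round(C.T@(np.array(p,float)-s["eef_pos"])/400,4),"turn",np.round(best/1.5,4),"rows",np.round([np.linalg.norm(np.array(p)-s["eef_pos"])/50,np.degrees(np.linalg.norm(best))/8.59],1))
    return s
E
python3 - <<'E'
from h import *
rel([400,330,235],82.8); rel([562,40,150],82.8)
E
```

```text
t 0.1 pos [197.  592.9 230.8] w 85.5 F [-0.4  0.1 -0.2] j6 -0.11
 shift [-0.689  -0.4638 -0.0101] turn [-6.000e-04  4.000e-04  9.171e-01] rows [6.6 9.2]
t 0.1 pos [197.  592.9 230.8] w 85.5 F [-0.4  0.1 -0.2] j6 -0.11
 shift [-1.3019 -1.0239  0.2028] turn [-6.000e-04  4.000e-04  9.171e-01] rows [13.3  9.2]
```

Request:
arm_command(plan=[-0.69,-0.464,0,0,0,0.917,-1,-0.69,-0.464,0,0,0,0.917,-1,-0.69,-0.464,0,0,0,0.917,-1,-0.69,-0.464,0,0,0,0.917,-1,-0.69,-0.464,0,0,0,0.917,-1,-0.69,-0.464,0,0,0,0.917,-1,-0.69,-0.464,0,0,0,0.917,-1,-0.69,-0.464,0,0,0,0.917,-1,-0.69,-0.464,0,0,0,0.917,-1,-0.69,-0.464,0,0,0,0.917,-1,-0.69,-0.464,0,0,0,0.917,-1])

```text
t: 1.2
eef_pos: [400.2, 329.8, 230.8]
orientation: [0.749, 0.663, -0.001, 0.0]
force: [0.1, -0.3, 0.1]
gripper_width: 85.4
```

```bash
python3 - <<'E'
from h import *
rel([562,40,180],82.8)
E
```

```text
t 1.2 pos [400.2 329.8 230.8] w 85.4 F [ 0.1 -0.3  0.1] j6 0.68
 shift [-0.6695  0.4899  0.1275] turn [-0.0004  0.0008  0.0021] rows [6.7 0. ]
```

Request:
arm_command(plan=[-0.67,0.49,0,0,0,0,-1,-0.67,0.49,0,0,0,0,-1,-0.67,0.49,0,0,0,0,-1,-0.67,0.49,0,0,0,0,-1,-0.67,0.49,0.1,0,0,0,-1,-0.67,0.49,0.1,0,0,0,-1,-0.67,0.49,0.1,0,0,0,-1,-0.67,0.49,0.1,0,0,0,-1])

```text
t: 2.0
eef_pos: [563.2, 36.6, 189.2]
orientation: [0.749, 0.663, -0.001, -0.0]
force: [-0.6, 0.5, 0.8]
gripper_width: 85.3
```

```bash
python3 - <<'E'
from h import *
im,c=cam("wrist"); print(-c[1].T@c[2])
s=read_state(); print(s["eef_pos"])
for p in([562,40,112],[562,40,100],[456.3,62.7,97.5]):print(p,proj(c,p))
im=cv2.cvtColor(im,cv2.COLOR_RGB2BGR)[...,::-1].copy()
for y in(-110,90):
  a=np.radians(82.8); p=[562+y*np.cos(a),40+y*np.sin(a),106]; cv2.circle(im,tuple(int(q) for q in proj(c,p)),3,(255,0,255),1)
cv2.circle(im,tuple(int(q) for q in proj(c,[562,40,112])),3,(255,0,255),1)
save("w1.png",im)
rel([562,40,102],82.8)
E
```

```text
[572.59361539 111.68510266 331.16924428]
[562.33131024  38.39588149 189.92672538]
[562, 40, 112] [314.71525415 204.00253203]
[562, 40, 100] [314.83195305 199.12732553]
[456.3, 62.7, 97.5] [175.34526912 186.16085808]
t 2.05 pos [562.3  38.4 189.9] w 85.3 F [-0.3 -0.3  0.3] j6 0.07
 shift [ 0.0042 -0.0008  0.2198] turn [-0.0015  0.0009  0.0027] rows [1.8 0. ]
```

View pics/w1.png

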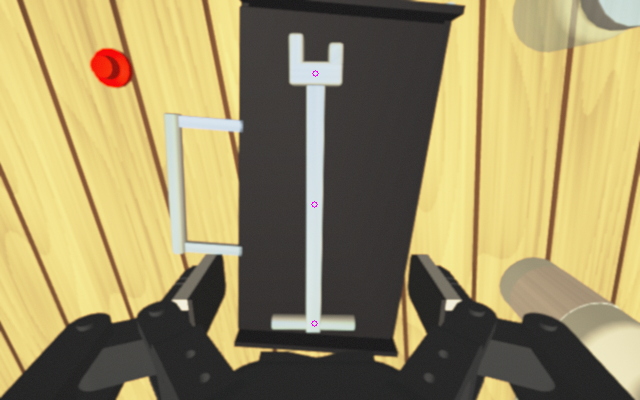

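The wrist view matches: the projected marks fall on the shaft at (315,204), the head and the T-bar.

Request:
arm_command(plan=[0.004,0,0.12,0,0,0,0.35,0.004,0,0.17,0,0,0,0.35,0.004,0,0.17,0,0,0,0.35,0.004,0,0.18,0,0,0,0.35,0.004,0,0.19,0,0,0,0.35,0.004,0,0.2,0,0,0,0.35,0.004,0,0.208,0,0,0,0.35,0.004,0,0.215,0,0,0,0.35])

```text
t: 2.85
eef_pos: [562.4, 39.9, 104.0]
orientation: [0.749, 0.663, -0.001, -0.0]
force: [0.4, -0.1, 0.1]
gripper_width: 27.9
```

Request:
arm_command(plan=[0,0,0,0,0,0,1,0,0,0,0,0,0,1,0,0,0,0,0,0,1,0,0,0,0,0,0,1])

```text
t: 3.25
eef_pos: [562.4, 39.9, 104.1]
orientation: [0.749, 0.663, -0.001, -0.0]
force: [-0.7, 0.0, -0.1]
gripper_width: 9.8
```

```bash
python3 - <<'E'
from h import *
rel([562,40,180],82.8);rel([390,-349.5,120],95.3)
E
```

```text
t 3.25 pos [562.4  39.9 104.1] w 9.8 F [-0.7  0.  -0.1] j6 0.08
 shift [-1.000e-04 -1.400e-03 -1.898e-01] turn [-0.0011  0.0008  0.0028] rows [1.5 0. ]
t 3.25 pos [562.4  39.9 104.1] w 9.8 F [-0.7  0.  -0.1] j6 0.08
 shift [-1.0186 -0.3099 -0.038 ] turn [-0.0012  0.0007 -0.1427] rows [8.5 1.4]
```

Request:
arm_command(plan=[0,0,-0.06,0,0,0,1,0,0,-0.12,0,0,0,1,0,0,-0.19,0,0,0,1,-0.1,-0.03,-0.19,0,0,-0.03,1,-0.2,-0.06,-0.19,0,0,-0.06,1,-0.32,-0.1,-0.19,0,0,-0.09,1,-0.44,-0.13,-0.19,0,0,-0.12,1,-0.56,-0.17,-0.19,0,0,-0.143,1,-0.68,-0.21,-0.17,0,0,-0.143,1,-0.8,-0.25,-0.12,0,0,-0.143,1,-0.9,-0.28,-0.08,0,0,-0.143,1,-0.96,-0.3,-0.04,0,0,-0.143,1,-1,-0.308,-0.02,0,0,-0.143,1,-1,-0.308,-0.02,0,0,-0.143,1])

```text
t: 4.65
eef_pos: [391.0, -343.3, 111.8]
orientation: [0.674, 0.739, -0.001, -0.001]
force: [0.1, 0.2, -3.2]
gripper_width: 9.9
```

```bash
python3 - <<'E'
from h import *
rel([390,-349.5,13],95.3)
im,c=cam("wrist"); m=((np.array(cv2.cvtColor(im,cv2.COLOR_RGB2HSV))[...,2]>0))
t=np.radians(5.3)
im=im.copy()
for a,b in((75,75),(75,-75),(-75,75),(-75,-75)):
  p=[390+a*np.cos(t)-b*np.sin(t),-349.5+a*np.sin(t)+b*np.cos(t),8]; cv2.circle(im,tuple(int(q) for q in proj(c,p)),4,(255,0,255),1)
save("w2.png",im)
E
```

```text
t 4.65 pos [ 391.  -343.3  111.8] w 9.9 F [ 0.1  0.2 -3.2] j6 -0.93
 shift [-0.0153 -0.0031  0.247 ] turn [-0.002  -0.0003 -0.001 ] rows [2. 0.]
```

View pics/w2.png

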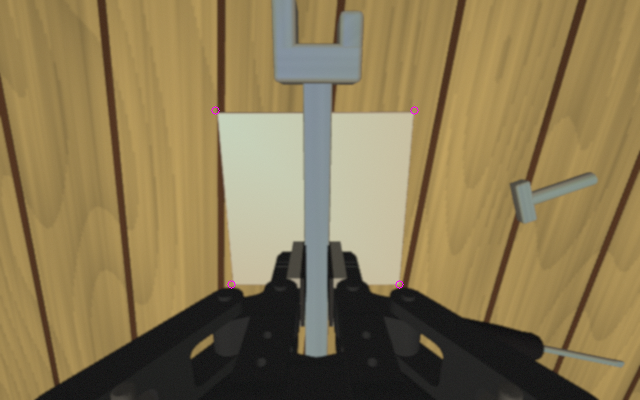

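The wrench is held square and level over the tile, and the tile marks fit. I lower it.

Request:
arm_command(plan=[-0.015,-0.003,0.08,0,0,0,1,-0.015,-0.003,0.15,0,0,0,1,-0.015,-0.003,0.21,0,0,0,1,-0.015,-0.003,0.23,0,0,0,1,-0.015,-0.003,0.24,0,0,0,1,-0.015,-0.003,0.244,0,0,0,1,-0.015,-0.003,0.247,0,0,0,1,-0.015,-0.003,0.249,0,0,0,1])

```text
t: 5.5
eef_pos: [391.0, -348.6, 13.7]
orientation: [0.674, 0.739, -0.001, -0.0]
force: [-0.2, -0.8, -3.6]
gripper_width: 10.0
```

Request:
arm_command(plan=[0,0,0.002,0,0,0,1,0,0,0.004,0,0,0,1,0,0,0.004,0,0,0,1])

```text
t: 5.8
eef_pos: [391.0, -348.6, 12.2]
orientation: [0.674, 0.739, -0.001, -0.0]
force: [0.2, 0.2, -3.6]
gripper_width: 9.4
```

Request:
arm_command(plan=[0,0,0.002,0,0,0,1,0,0,0.003,0,0,0,1,0,0,0.003,0,0,0,1])

```text
t: 6.1
eef_pos: [391.0, -348.7, 12.1]
orientation: [0.674, 0.739, -0.001, 0.0]
force: [-2.3, 3.1, 14.1]
gripper_width: 9.9
```

Request:
arm_command(plan=[0,0,0,0,0,0,0.2,0,0,0,0,0,0,0.2,0,0,0,0,0,0,0.2,0,0,-0.1,0,0,0,0.2,0,0,-0.22,0,0,0,0.2,0,0,-0.35,0,0,0,0.2,0,0,-0.4,0,0,0,0.2])

```text
t: 6.8
eef_pos: [391.8, -349.1, 176.0]
orientation: [0.674, 0.739, -0.001, 0.003]
force: [0.6, 0.1, -0.9]
gripper_width: 34.0
```

```bash
python3 - <<'E'
from h import *
rel([456.3,62.7,150],78.2)
im,c=cam("top");save("t2.png",im)
hs=cv2.cvtColor(im,cv2.COLOR_RGB2HSV)
E
```

```text
t 6.8 pos [ 391.8 -349.1  176. ] w 34.0 F [ 0.6  0.1 -0.9] j6 -0.94
 shift [1.0106 0.2549 0.0597] turn [0.0017 0.0036 0.1986] rows [8.4 2. ]
```

Request:
arm_command(plan=[1,0.255,0.05,0,0,0.198,0.2,1,0.255,0.05,0,0,0.198,0.2,1,0.255,0.05,0,0,0.198,0.2,1,0.255,0.05,0,0,0.198,0.2,1,0.255,0.05,0,0,0.198,0.2,1,0.255,0.05,0,0,0.198,0.2,1,0.255,0.05,0,0,0.198,0.2,1,0.255,0.05,0,0,0.198,0.2,1,0.255,0.05,0,0,0.198,0.2,1,0.255,0.05,0,0,0.198,0.2])

```text
t: 7.85
eef_pos: [457.2, 60.0, 154.5]
orientation: [0.775, 0.632, -0.001, 0.004]
force: [-0.1, -1.1, -0.5]
gripper_width: 33.9
```

```bash
python3 - <<'E'
from h import *
s=rel([456.3,62.7,78.5],78.2); print(s["joint_pos"].round(2))
im,c=cam("wrist"); im=im.copy()
a=np.radians(78.3)
for y in(-55,0,55): cv2.circle(im,tuple(int(q) for q in proj(c,[456.3+y*np.cos(a),62.7+y*np.sin(a),97.5])),4,(255,0,255),1)
save("w3.png",im)
E
```

```text
t 7.85 pos [457.2  60.  154.5] w 33.9 F [-0.1 -1.1 -0.5] j6 0.2
 shift [ 0.0073 -0.0046  0.1899] turn [0.0034 0.0044 0.0031] rows [1.5 0.1]
[-0.01  0.37  2.04 -0.01  0.73  0.2 ]
```

View pics/w3.png

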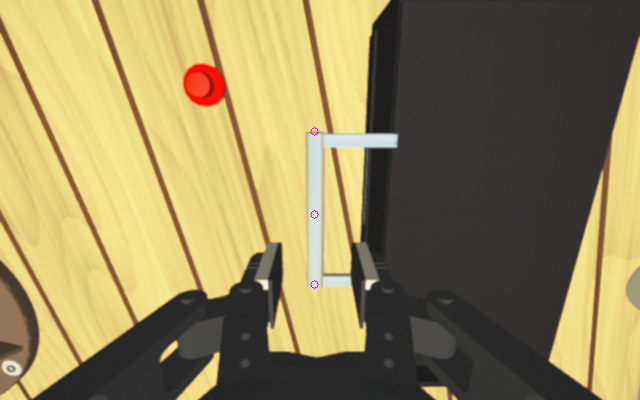

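The marks sit on the bar at (314,131), (314,214) and (314,284). I descend and grip it.

Request:
arm_command(plan=[0.007,-0.005,0.09,0,0,0,0.2,0.007,-0.005,0.15,0,0,0,0.2,0.007,-0.005,0.18,0,0,0,0.2,0.007,-0.005,0.19,0,0,0,0.2,0.007,-0.005,0.19,0,0,0,1,0.007,-0.005,0.19,0,0,0,1,0.007,-0.005,0.19,0,0,0,1,0.007,-0.005,0.19,0,0,0,1])

```text
t: 8.7
eef_pos: [456.7, 60.6, 79.4]
orientation: [0.775, 0.632, -0.0, 0.005]
force: [1.6, -6.3, -2.0]
gripper_width: 10.3
```

Request:
arm_command(plan=[0,0.001,-0.023,0,0,0,1,0,0.002,-0.046,0,0,0,1,0,0.005,-0.069,0,0,0,1,0,0.009,-0.092,0,0,0,1,0,0.021,-0.137,0,0,0,1,0,0.037,-0.18,0,0,0,1,0,0.037,-0.18,0,0,0,1])

```text
t: 9.4
eef_pos: [471.3, 57.7, 153.9]
orientation: [0.775, 0.632, 0.0, 0.006]
force: [-0.2, -5.7, -1.5]
gripper_width: 9.7
```

Request:
arm_command(plan=[0,0.019,-0.036,0,0,0,1,0,0.044,-0.075,0,0,0,1,0,0.072,-0.112,0,0,0,1,0,0.103,-0.146,0,0,0,1,0,0.138,-0.176,0,0,0,1,0,0.175,-0.203,0,0,0,1,0,0.215,-0.226,0,0,0,1,0,0.258,-0.245,0,0,0,1,0,0.258,-0.245,0,0,0,1])

```text
t: 10.3
eef_pos: [572.6, 37.4, 256.6]
orientation: [0.775, 0.632, 0.001, 0.007]
force: [-9.8, -2.0, 21.4]
gripper_width: 9.6
```

```bash
python3 - <<'E'
from h import *
im,c=cam("scene"); print(read_state()["force"]); save("s2.png",im[60:260,240:420].repeat(3,0).repeat(3,1))
E
```

```text
[-6.98699047 -1.58330109 20.3331211 ]
```

View pics/s2.png

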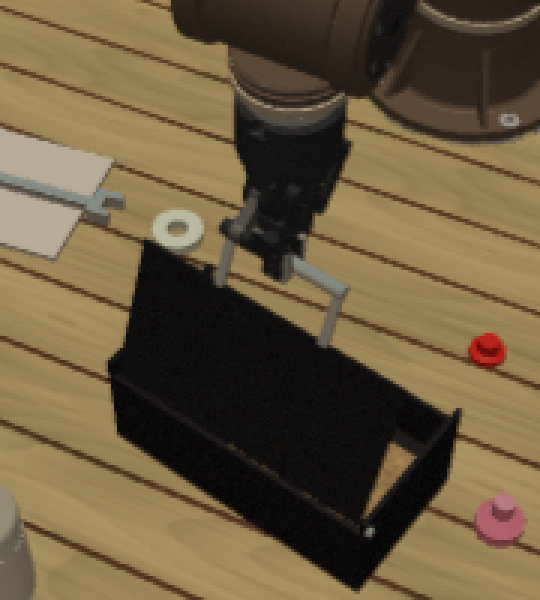

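The flap follows the bar and is open about 1.2 rad, with the wrench on the tile. I continue to upright.

Request:
arm_command(plan=[0,0.022,-0.01,0,0,0,1,0,0.044,-0.016,0,0,0,1,0,0.066,-0.021,0,0,0,1,0,0.089,-0.024,0,0,0,1,0,0.112,-0.027,0,0,0,1,0,0.135,-0.028,0,0,0,1,0,0.158,-0.028,0,0,0,1,0,0.181,-0.027,0,0,0,1,0,0.195,-0.026,0,0,0,1,0,0.195,-0.026,0,0,0,1])

```text
t: 11.35
eef_pos: [649.8, 21.7, 268.8]
orientation: [0.775, 0.632, 0.002, 0.008]
force: [-0.7, -2.5, 6.9]
gripper_width: 9.9
```

Request:
arm_command(plan=[0,0,0,0,0,0,0.2,0,0,0,0,0,0,0.2,0,0,0,0,0,0,0.2,0,0,-0.05,0,0,0,0.2,0,0,-0.12,0,0,0,0.2,0,0,-0.2,0,0,0,0.2,0,0,-0.2,0,0,0,0.2])

```text
t: 12.05
eef_pos: [649.7, 22.7, 353.3]
orientation: [0.775, 0.632, 0.005, 0.01]
force: [-0.0, -0.2, 0.2]
gripper_width: 34.4
```

```bash
python3 - <<'E'
from h import *
rel([583,-319.4,120],26); rel([583,-290,230],26); rel([583,-290,230],78)
im,c=cam("top")
o=cv2.resize(im[150:240,255:365],None,fx=5,fy=5,interpolation=cv2.INTER_CUBIC); save("t3.png",cv2.convertScaleAbs(o,alpha=1.6))
E
```

```text
t 12.05 pos [649.7  22.7 353.3] w 34.4 F [-0.  -0.2  0.2] j6 0.14
 shift [-0.8678 -0.0051  0.5883] turn [ 0.0155 -0.0031  0.6102] rows [8.4 6.1]
t 12.05 pos [649.7  22.7 353.3] w 34.4 F [-0.  -0.2  0.2] j6 0.14
 shift [-0.7974 -0.0137  0.3126] turn [ 0.0155 -0.0031  0.6102] rows [6.9 6.1]
t 12.05 pos [649.7  22.7 353.3] w 34.4 F [-0.  -0.2  0.2] j6 0.14
 shift [-0.7974 -0.0137  0.3126] turn [0.0147 0.0038 0.0052] rows [6.9 0.2]
```

View pics/t3.png

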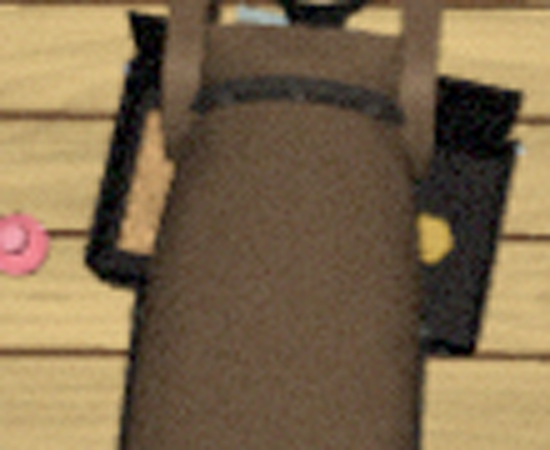

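The nut is in the y = -88 bay at crop (435,238) and cork shows in the +88 bay, so the lined bays are 0 and +88. The flap stands. Next is the key.

Request:
arm_command(plan=[-0.1,0,0,0.01,0,0.61,0.2,-0.22,0,0,0.015,0,0.61,0.2,-0.34,0,0.05,0.015,0,0.61,0.2,-0.46,0,0.14,0.015,0,0.61,0.2,-0.58,0,0.22,0.015,0,0.61,0.2,-0.69,0,0.3,0.015,0,0.61,0.2,-0.78,0,0.38,0.015,0,0.61,0.2,-0.85,0,0.44,0.015,-0.003,0.61,0.2,-0.868,0,0.5,0.015,-0.003,0.61,0.2,-0.868,-0.005,0.52,0.015,-0.003,0.61,0.2,-0.868,-0.005,0.52,0.015,-0.003,0.61,0.2])

```text
t: 13.2
eef_pos: [580.5, -318.4, 143.3]
orientation: [0.974, 0.225, -0.002, -0.002]
force: [-0.7, -0.2, -0.6]
gripper_width: 33.9
```

```bash
python3 - <<'E'
from h import *
import pickle
im,c=cam("wrist"); s=rel([583,-319.4,4],26)
it,ct=cam("top"); pickle.dump((it,ct,im,c),open("d2.pkl","wb"))
hs=cv2.cvtColor(it,cv2.COLOR_RGB2HSV);H,S,V=cv2.split(hs)
# cork pads: floor colour inside unit outline (excluding dark)
m=np.zeros(it.shape[:2],np.uint8); y=np.radians(-11.9)
P=np.array([proj(ct,[572.8+a*np.cos(y)-b*np.sin(y),38.1+a*np.sin(y)+b*np.cos(y),43.5]) for a,b in((-62,-128),(62,-128),(62,128),(-62,128))],np.int32)
cv2.fillPoly(m,[P],1); m&=(V>60).astype(np.uint8)
for k in cv2.findContours(m,0,1)[0]:
    if cv2.contourArea(k)>15:
        Q=np.array([ray(ct,*q,43.5)[:2] for q in k[:,0]],np.float32); print("pad",cv2.minAreaRect(Q),cv2.contourArea(k))
for a in(0,88): print("expected",572.8-a*np.sin(y),38.1+a*np.cos(y))
im=im.copy()
a=np.radians(26)
for d in(-25,0,31): cv2.circle(im,tuple(int(q) for q in proj(c,[583+d*np.cos(a),-319.4+d*np.sin(a),6])),3,(255,0,255),1)
o=np.zeros((400,800,3),np.uint8); o[:,:450]=im[:,100:550]; o[:, 450:]=cv2.resize(it[155:235,275:345],None,fx=5,fy=5); save("w4.png",o)
E
```

```text
t 13.25 pos [ 581.3 -318.3  145. ] w 34.1 F [ 0.1 -0.4  0.6] j6 0.52
 shift [0.0035 0.0049 0.3525] turn [-0.0012  0.0017  0.0005] rows [2.8 0. ]
pad ((518.4445190429688, -41.82584762573242), (79.1083755493164, 53.34848403930664), 77.86363983154297) 234.0
pad ((574.341064453125, 40.17828369140625), (68.83847045898438, 102.19375610351562), 78.60334014892578) 528.5
pad ((591.6920776367188, 126.48381042480469), (68.97328186035156, 101.78515625), 78.4385986328125) 525.5
expected 572.8 38.1
expected 590.9459683149033 124.2087906889565
```

View pics/w4.png

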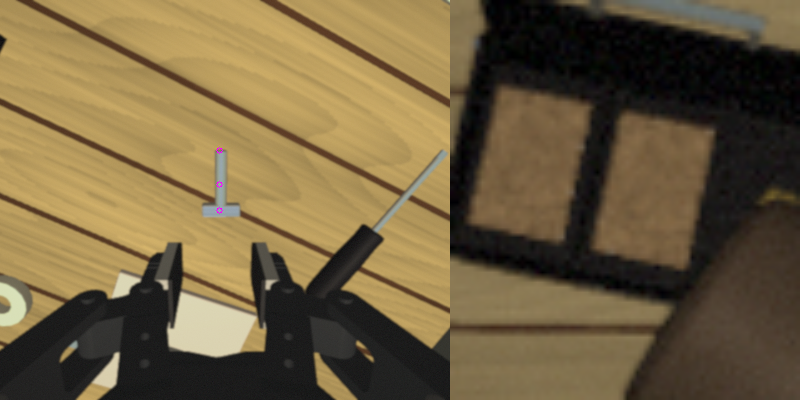

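The marks lie on the key within 1 px. The pads measure (574,40) and (592,126), which agrees with the bar-based frame to about 2 mm. I grasp the key.

Request:
arm_command(plan=[0.004,0.006,0.1,0,0,0,0.2,0.004,0.006,0.2,0,0,0,0.2,0.004,0.006,0.28,0,0,0,0.3,0.004,0.006,0.33,0,0,0,0.3,0.004,0.006,0.345,0,0,0,0.4,0.004,0.006,0.352,0,0,0,0.5,0.004,0.006,0.352,0,0,0,0.6,0.004,0.006,0.352,0,0,0,1,0.004,0.006,0.352,0,0,0,1,0.004,0.006,0.352,0,0,0,1])

```text
t: 14.3
eef_pos: [584.9, -320.0, 7.1]
orientation: [0.974, 0.226, 0.0, 0.001]
force: [-0.5, 2.8, 5.1]
gripper_width: 5.7
```

```bash
python3 - <<'E'
from h import *
rel([573.8,39.5,150],-11.6)
E
```

```text
t 14.3 pos [ 584.9 -320.     7.1] w 5.7 F [-0.5  2.8  5.1] j6 0.52
 shift [ 0.37   -0.8189 -0.3588] turn [ 1.300e-03 -3.000e-04  4.384e-01] rows [7.7 4.4]
```

The key reads 5.7 mm wide with the tip at z = 7.1, so the fingers are pinching high on the round barrel. I reopen and check the height.

Request:
arm_command(plan=[0,0,0,0,0,0,0.4,0,0,0,0,0,0,0.4,0,0,0,0,0,0,0.4])

```text
t: 14.6
eef_pos: [585.1, -320.2, 7.6]
orientation: [0.974, 0.226, 0.0, 0.001]
force: [0.2, 1.2, -0.9]
gripper_width: 25.6
```

```bash
python3 - <<'E'
from h import *
im,c=cam("wrist"); save("w5.png",im[120:360,150:470].repeat(2,0).repeat(2,1)); rel([584,-319.4,4],26)
E
```

```text
t 14.65 pos [ 585.  -320.1    7.4] w 25.9 F [-1.   0.5 -0. ] j6 0.52
 shift [-0.0014 -0.0027  0.0085] turn [0.0015 0.     0.0008] rows [0.1 0. ]
```

View pics/w5.png

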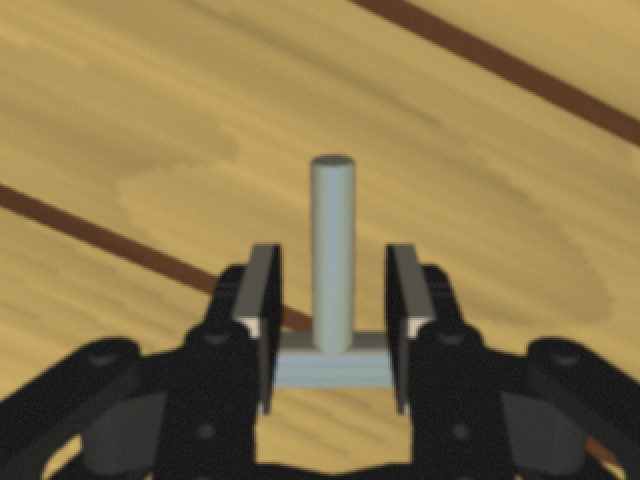

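The key is still centred between the pads and hasn't moved. I go 5 mm lower and grip again.

Request:
arm_command(plan=[0,0,0.006,0,0,0,0.4,0,0,0.012,0,0,0,0.4,0,0,0.013,0,0,0,0.4])

```text
t: 14.95
eef_pos: [584.8, -320.0, 1.7]
orientation: [0.974, 0.226, -0.0, 0.001]
force: [0.3, 0.0, -0.0]
gripper_width: 25.8
```

Request:
arm_command(plan=[0,0,0,0,0,0,1,0,0,0,0,0,0,1,0,0,0,0,0,0,1])

```text
t: 15.25
eef_pos: [584.8, -320.0, 1.7]
orientation: [0.974, 0.226, 0.0, 0.001]
force: [-0.1, -0.0, 0.0]
gripper_width: 7.8
```

Request:
arm_command(plan=[0,0,-0.04,0,0,0,1,0,0,-0.12,0,0,0,1,0,0,-0.22,0,0,0,1,0,0,-0.32,0,0,0,1,0,0,-0.42,0,0,0,1])

```text
t: 15.75
eef_pos: [584.5, -319.6, 172.6]
orientation: [0.974, 0.226, 0.0, 0.001]
force: [0.6, -0.7, -1.0]
gripper_width: 8.2
```

```bash
python3 - <<'E'
from h import *
rel([525,-60,170],-11.6); rel([573,39.5,150],-11.6)
E
```

```text
t 15.75 pos [ 584.5 -319.6  172.6] w 8.2 F [ 0.6 -0.7 -1. ] j6 0.52
 shift [ 0.1516 -0.6483  0.0049] turn [ 0.0014 -0.0005  0.4383] rows [5.3 4.4]
t 15.75 pos [ 584.5 -319.6  172.6] w 8.2 F [ 0.6 -0.7 -1. ] j6 0.52
 shift [ 0.3687 -0.8192  0.0546] turn [ 0.0014 -0.0005  0.4383] rows [7.2 4.4]
```

Request:
arm_command(plan=[0.15,-0.648,0,0,0,0.438,1,0.15,-0.648,0,0,0,0.438,1,0.15,-0.648,0,0,0,0.438,1,0.15,-0.648,0,0,0,0.438,1,0.15,-0.648,0,0,0,0.438,1,0.2,-0.69,0,0,0,0.438,1,0.28,-0.75,0.02,0,0,0.438,1,0.35,-0.805,0.05,0,0,0.438,1,0.369,-0.819,0.055,0,0,0.438,1,0.369,-0.819,0.055,0,0,0.438,1])

```text
t: 16.75
eef_pos: [573.3, 40.5, 150.2]
orientation: [0.995, -0.1, 0.001, 0.001]
force: [0.3, -0.3, -0.3]
gripper_width: 8.0
```

```bash
python3 - <<'E'
from h import *
im,c=cam("wrist"); rel([573,39.5,47],-11.6)
im=im.copy(); y=np.radians(-11.6)
for a,b in((50,33),(50,-33),(-50,33),(-50,-33)): cv2.circle(im,tuple(int(q) for q in proj(c,[573.8+a*np.cos(y)-b*np.sin(y),39.5+a*np.sin(y)+b*np.cos(y),43.5])),4,(255,0,255),1)
save("w6.png",cv2.convertScaleAbs(im,alpha=1.5))
E
```

```text
t 16.8 pos [573.   39.5 150.4] w 8.3 F [ 0.1 -0.5  0.3] j6 1.73
 shift [-0.0003 -0.0006  0.2585] turn [ 0.0013 -0.001   0.001 ] rows [2.1 0. ]
```

View pics/w6.png

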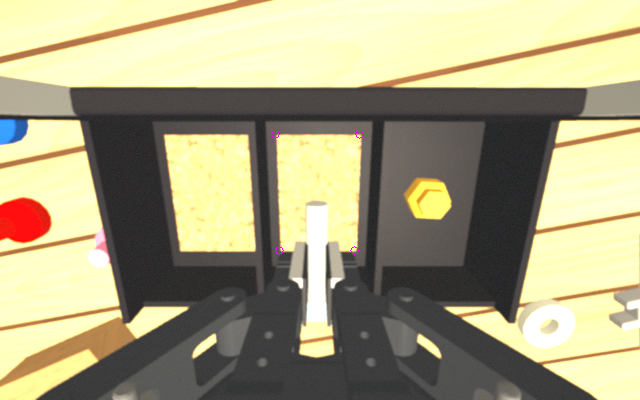

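Everything is aligned over the middle bay: the pad marks fit and the key is on the centre line. Lowering it.

Request:
arm_command(plan=[0,0,0.09,0,0,0,1,0,0,0.17,0,0,0,1,0,0,0.23,0,0,0,1,0,0,0.25,0,0,0,1,0,0,0.257,0,0,0,1,0,0,0.26,0,0,0,1,0,0,0.262,0,0,0,1])

```text
t: 17.5
eef_pos: [573.6, 38.9, 46.8]
orientation: [0.995, -0.1, 0.002, 0.001]
force: [0.2, -1.2, -0.7]
gripper_width: 7.9
```

Request:
arm_command(plan=[0,0,0.002,0,0,0,1,0,0,0.002,0,0,0,1])

```text
t: 17.7
eef_pos: [573.9, 38.9, 46.7]
orientation: [0.995, -0.1, 0.002, 0.001]
force: [-0.0, 0.3, 0.6]
gripper_width: 8.2
```

Request:
arm_command(plan=[0,0,0.002,0,0,0,1,0,0,0.004,0,0,0,1,0,0,0.004,0,0,0,1])

```text
t: 18.0
eef_pos: [574.1, 39.0, 45.1]
orientation: [0.995, -0.1, 0.002, 0.001]
force: [0.8, 1.1, 0.2]
gripper_width: 8.1
```

Request:
arm_command(plan=[0,0,0.001,0,0,0,1,0,0,0.001,0,0,0,0.65,0,0,0.001,0,0,0,0.45,0,0,0.001,0,0,0,0.45,0,0,0.001,0,0,0,0.45,0,0,-0.05,0,0,0,0.45,0,0,-0.12,0,0,0,0.45,0,0,-0.22,0,0,0,0.45,0,0,-0.32,0,0,0,0.45,0,0,-0.34,0,0,0,0.45])

```text
t: 19.0
eef_pos: [574.8, 39.3, 185.4]
orientation: [0.995, -0.1, 0.005, 0.001]
force: [-0.1, -0.2, -0.2]
gripper_width: 23.6
```

```bash
python3 - <<'E'
from h import *
im,c=cam("wrist"); save("w7.png",cv2.convertScaleAbs(im,alpha=1.5))
rel([597,327,110],-11.6); rel([540,200,180],-11.6)
E
```

```text
t 19.05 pos [574.5  39.3 184.5] w 23.3 F [ 0.8 -1.   1.3] j6 1.73
 shift [-0.0904 -0.7161  0.1849] turn [ 0.0004 -0.0067  0.001 ] rows [6.  0.1]
t 19.05 pos [574.5  39.3 184.5] w 23.3 F [ 0.8 -1.   1.3] j6 1.73
 shift [-0.1648 -0.3764  0.0093] turn [ 0.0004 -0.0067  0.001 ] rows [3.3 0.1]
```

View pics/w7.png

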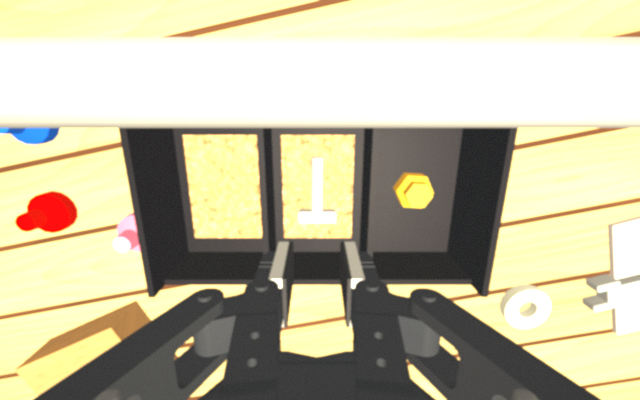

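The key lies flat in the middle bay on the cork, wing at (318,217) px. The nut is unmoved at (414,190). All 12 pictures are used, so from here I check by numbers. Next is the cap.

Request:
arm_command(plan=[-0.06,-0.12,0,0,0,0,-0.1,-0.12,-0.24,0,0,0,0,-0.1,-0.16,-0.36,0,0,0,0,-0.1,-0.15,-0.48,0.03,0,-0.003,0,-0.1,-0.12,-0.6,0.08,0,-0.006,0,-0.1,-0.09,-0.7,0.14,0,-0.006,0,-0.1,-0.09,-0.716,0.17,0,-0.006,0,-0.1,-0.09,-0.716,0.17,0,-0.006,0,-0.1])

```text
t: 19.85
eef_pos: [595.6, 328.1, 111.3]
orientation: [0.995, -0.099, -0.002, 0.002]
force: [-0.3, -0.2, -1.1]
gripper_width: 46.9
```

```bash
cat > redm.py <<'E'
from h import *
def red(im,amin=60):
    H,S,V=cv2.split(cv2.cvtColor(im,cv2.COLOR_RGB2HSV))
    m=((S>170)&(V>60)&((H<6)|(H>174))).astype(np.uint8)
    n,l,st,ce=cv2.connectedComponentsWithStats(m)
    return [(st[i],ce[i],(l==i)) for i in range(1,n) if st[i,4]>amin]
E
python3 - <<'E'
from redm import *
im,c=cam("wrist")
for st,ce,m in red(im): 
    k=cv2.findContours(m.astype(np.uint8),0,1)[0][0]
    Q=np.array([ray(c,*q,14)[:2] for q in k[:,0]],np.float32)
    print(st,ce,"z14",ray(c,*ce,14).round(1),cv2.minAreaRect(Q)[:2])
    # collar rim brightness: spout top = brightest disc
    print("proj est foot/top",proj(c,[597,327,14]),proj(c,[597,327,42]))
    w=im[...,0]*m; print("row widths",[(r,np.flatnonzero(m[r]).min(),np.flatnonzero(m[r]).max()) for r in range(st[1],st[1]+st[3],6)])
rel([597,327,28],-11.6)
E
```

```text
[ 292  170   53   53 2121] [317.71475719 196.20084866] z14 [598.1 326.   14. ] ((597.5923461914062, 326.3319091796875), (43.20187759399414, 40.96486282348633))
proj est foot/top [316.72605527 197.67824486] [316.94169927 209.32536219]
row widths [(170, np.int64(316), np.int64(320)), (176, np.int64(302), np.int64(334)), (182, np.int64(297), np.int64(339)), (188, np.int64(294), np.int64(341)), (194, np.int64(293), np.int64(342)), (200, np.int64(293), np.int64(343)), (206, np.int64(294), np.int64(342)), (212, np.int64(298), np.int64(337)), (218, np.int64(304), np.int64(331))]
t 19.9 pos [595.9 327.  113.2] w 46.9 F [-0.9 -0.3  0.7] j6 2.18
 shift [ 0.0032 -0.0012  0.213 ] turn [0.0021 0.0017 0.0017] rows [1.7 0. ]
```

Request:
arm_command(plan=[0.004,0.001,0.08,0,0,0,-0.1,0.004,0.001,0.14,0,0,0,0,0.004,0.001,0.19,0,0,0,0.1,0.004,0.001,0.205,0,0,0,0.1,0.004,0.001,0.212,0,0,0,0.1,0.004,0.001,0.214,0,0,0,0.1])

```text
t: 20.5
eef_pos: [597.6, 325.7, 28.6]
orientation: [0.995, -0.1, -0.001, 0.001]
force: [-0.3, 0.2, -0.1]
gripper_width: 38.6
```

Request:
arm_command(plan=[0,0,0,0,0,0,0.4,0,0,0,0,0,0,0.7,0,0,0,0,0,0,1,0,0,0,0,0,0,1])

```text
t: 20.9
eef_pos: [598.1, 325.8, 30.1]
orientation: [0.995, -0.1, -0.0, 0.001]
force: [-1.8, -2.0, 4.8]
gripper_width: 16.2
```

Request:
arm_command(plan=[0,0,-0.05,0,0,0,1,0,0,-0.14,0,0,0,1,0,0,-0.26,0,0,0,1,0,0,-0.36,0,0,0,1,0,0,-0.36,0,0,0,1])

```text
t: 21.4
eef_pos: [600.0, 327.0, 181.1]
orientation: [0.995, -0.1, 0.005, -0.002]
force: [0.2, 0.1, -0.1]
gripper_width: 16.1
```

```bash
python3 - <<'E'
from redm import *
im,c=cam("wrist"); print([(list(a),b.round()) for a,b,_ in red(im)])
for n in("top","scene"):
    i,ct=cam(n); print(n,[(list(a),b.round()) for a,b,_ in red(i,20)])
rel([591,125.5,170],-11.6)
E
```

```text
[([np.int32(279), np.int32(204), np.int32(76), np.int32(84), np.int32(3813)], array([316., 241.])), ([np.int32(472), np.int32(314), np.int32(27), np.int32(22), np.int32(304)], array([487., 322.]))]
top [([np.int32(104), np.int32(224), np.int32(20), np.int32(20), np.int32(301)], array([113., 233.])), ([np.int32(274), np.int32(244), np.int32(9), np.int32(10), np.int32(76)], array([278., 249.]))]
scene [([np.int32(396), np.int32(171), np.int32(12), np.int32(12), np.int32(105)], array([402., 177.])), ([np.int32(435), np.int32(218), np.int32(20), np.int32(21), np.int32(259)], array([444., 229.])), ([np.int32(605), np.int32(226), np.int32(31), np.int32(26), np.int32(599)], array([620., 239.]))]
t 21.55 pos [597.8 325.9 174.1] w 16.0 F [-0.1 -0.2 -0.7] j6 2.17
 shift [0.083  0.4943 0.011 ] turn [ 0.0011 -0.      0.0015] rows [4. 0.]
```

Request:
arm_command(plan=[0.01,0.1,0,0,0,0,1,0.03,0.2,0,0,0,0,1,0.05,0.3,0,0,0,0,1,0.07,0.4,0,0,0,0,1,0.08,0.47,0,0,0,0,1,0.083,0.494,0.01,0,0,0,1,0.083,0.494,0.01,0,0,0,1])

```text
t: 22.25
eef_pos: [590.5, 124.7, 169.0]
orientation: [0.995, -0.101, -0.001, 0.001]
force: [0.4, -0.3, 0.4]
gripper_width: 15.6
```

```bash
python3 - <<'E'
from redm import *
im,c=cam("wrist")
s=rel([591,125.5,76],-11.6)
for st,ce,m in red(im,1000):
    z=s["eef_pos"][2]
    k=cv2.findContours(m.astype(np.uint8),0,1)[0][0]
    # collar bottom rim ray at expected height: TCP-30+7
    Q=np.array([ray(c,*q,z-16)[:2] for q in k[:,0]],np.float32); print(st,ce,cv2.minAreaRect(Q))
E
```

```text
t 22.3 pos [590.7 125.7 169.3] w 16.0 F [-0.7  1.2 -0.1] j6 1.87
 shift [ 1.300e-03 -1.000e-04  2.333e-01] turn [0.0014 0.0012 0.0009] rows [1.9 0. ]
[ 277  204   80   86 3968] [316.33568548 242.11013105] ((589.4956665039062, 126.13565826416016), (41.412376403808594, 49.033843994140625), 47.628509521484375)
```

Cap centred, about 44 mm at the expected hanging height. Lowering.

Request:
arm_command(plan=[0.001,0,0.09,0,0,0,1,0.001,0,0.16,0,0,0,1,0.001,0,0.21,0,0,0,1,0.001,0,0.228,0,0,0,1,0.001,0,0.233,0,0,0,1,0.001,0,0.236,0,0,0,1,0.001,0,0.238,0,0,0,1])

```text
t: 23.0
eef_pos: [591.3, 125.9, 75.0]
orientation: [0.995, -0.1, -0.0, 0.001]
force: [0.7, 0.2, -0.9]
gripper_width: 16.3
```

Request:
arm_command(plan=[0,0,0.002,0,0,0,1,0,0,0.003,0,0,0,1,0,0,0.003,0,0,0,1])

```text
t: 23.3
eef_pos: [591.5, 125.8, 74.2]
orientation: [0.995, -0.1, 0.0, 0.001]
force: [0.8, 0.4, -0.3]
gripper_width: 16.1
```

Request:
arm_command(plan=[0,0,0.002,0,0,0,1,0,0,0.004,0,0,0,1,0,0,0.004,0,0,0,1])

```text
t: 23.6
eef_pos: [591.6, 125.8, 73.5]
orientation: [0.995, -0.1, 0.0, 0.001]
force: [-2.9, -0.9, 10.7]
gripper_width: 16.0
```

Request:
arm_command(plan=[0,0,0,0,0,0,0.7,0,0,0,0,0,0,0.3,0,0,0,0,0,0,0.25,0,0,0,0,0,0,0.25,0,0,-0.05,0,0,0,0.25,0,0,-0.15,0,0,0,0.25,0,0,-0.25,0,0,0,0.25,-0.05,0,-0.27,0,0,0,0.25])

```text
t: 24.4
eef_pos: [574.5, 129.8, 185.6]
orientation: [0.995, -0.101, 0.004, -0.0]
force: [-0.3, 0.5, 0.2]
gripper_width: 32.6
```

```bash
python3 - <<'E'
from redm import *
im,c=cam("wrist"); y=np.radians(-11.6)
for st,ce,m in red(im,300):
    k=cv2.findContours(m.astype(np.uint8),0,1)[0][0]
    Q=np.array([ray(c,*q,52)[:2] for q in k[:,0]],np.float32); r=cv2.minAreaRect(Q)
    d=np.array(r[0])-[573.8,39.5]; print(st,"centre",r,"in unit",d@[np.cos(y),np.sin(y)],d@[-np.sin(y),np.cos(y)])
rel([480,80,200],78.2); rel([520,50,350],78.2); rel([649.8,21.7,350],78.2)
E
```

```text
[ 294  149   47   47 1705] centre ((589.1157836914062, 126.30107116699219), (42.151607513427734, 41.28504943847656), 23.3299503326416) in unit -2.450816311182838 88.10784689928605
[307 321  26  29 560] centre ((417.0644226074219, 158.70008850097656), (26.517311096191406, 35.624576568603516), 78.4510269165039) in unit -177.50279834162336 85.24939237389596
t 24.45 pos [570.5 130.5 184.8] w 32.2 F [0.  1.5 1.2] j6 1.89
 shift [-0.1964  0.1689 -0.0389] turn [ 0.0022 -0.0023 -1.0437] rows [ 2.1 10.4]
t 24.45 pos [570.5 130.5 184.8] w 32.2 F [0.  1.5 1.2] j6 1.89
 shift [-0.0819  0.2225 -0.4134] turn [ 0.0022 -0.0023 -1.0437] rows [ 3.8 10.4]
t 24.45 pos [570.5 130.5 184.8] w 32.2 F [0.  1.5 1.2] j6 1.89
 shift [ 0.2502  0.2271 -0.412 ] turn [ 0.0022 -0.0023 -1.0437] rows [ 4.3 10.4]
```

The cap stands in its bay: a round outline, 0–3 mm from the bay centre. Now back over the bar.

Request:
arm_command(plan=[-0.1,0.08,-0.02,0,0,-0.1,0.2,-0.19,0.16,-0.04,0,0,-0.2,0.2,-0.196,0.17,-0.12,0,0,-0.3,0.2,-0.19,0.18,-0.22,0,0,-0.4,0.2,-0.16,0.19,-0.32,0,0,-0.5,0.2,-0.12,0.21,-0.42,0,0,-0.6,0.2,-0.082,0.222,-0.43,0,0,-0.7,0.2,-0.082,0.222,-0.43,0,0,-0.8,0.2,-0.082,0.222,-0.43,0,0,-0.9,0.2,-0.082,0.222,-0.43,0,0,-1,0.2,-0.082,0.222,-0.43,0,0,-1,0.2,-0.082,0.222,-0.43,0,0,-1,0.2])

```text
t: 25.65
eef_pos: [520.0, 50.1, 356.3]
orientation: [0.798, 0.603, 0.001, 0.001]
force: [0.6, 0.7, 0.0]
gripper_width: 34.2
```

```bash
python3 - <<'E'
from h import *
im,c=cam("wrist"); rel([649.8,21.7,350],78.2)
# bar end check: bright pixels in bar band
G=cv2.cvtColor(im,cv2.COLOR_RGB2HSV); y=np.radians(-11.7)
for ang in(1.55,1.6,1.65):
    x=66-185*np.cos(ang); z=97.5+185*np.sin(ang)
    print(ang,[proj(c,[573.8+x*np.cos(y)-b*np.sin(y),39.5+x*np.sin(y)+b*np.cos(y),z]).round() for b in(-40,0,40)])
m=((G[...,1]<60)&(G[...,2]>110)).astype(np.uint8)
n,l,st,ce=cv2.connectedComponentsWithStats(m)
for i in range(1,n):
    if st[i,4]>300: print(st[i],ce[i].round())
E
```

```text
t 25.7 pos [520.   50.2 356.4] w 34.3 F [-0.   0.4 -0.9] j6 0.25
 shift [0.0198 0.3316 0.0172] turn [ 0.0026 -0.0001 -0.0465] rows [2.7 0.5]
1.55 [array([474., 248.]), array([478., 198.]), array([483., 142.])]
1.6 [array([486., 247.]), array([491., 197.]), array([496., 141.])]
1.65 [array([498., 246.]), array([503., 196.]), array([509., 140.])]
[ 487    0   64   33 1625] [516.  13.]
[ 458  118   59  151 3325] [496. 190.]
[332 143  44  25 425] [347. 154.]
[  508   212   125   182 10560] [569. 301.]
[255 243  21  48 431] [265. 267.]
[358 243  20  47 429] [367. 267.]
[ 268  322   74   36 1639] [307. 342.]
```

The bar is found around col 500, which fits about 1.63 rad, where I left it. I go over it and regrip.

Request:
arm_command(plan=[0.005,0.1,0.015,0,0,-0.046,0.2,0.012,0.22,0.015,0,0,-0.046,0.2,0.02,0.332,0.017,0,0,-0.046,0.2,0.02,0.332,0.06,0,0,-0.046,0.2,0.02,0.332,0.13,0,0,-0.046,0.2,0.02,0.332,0.19,0,0,-0.046,0.2,0.02,0.332,0.218,0,0,-0.046,0.2,0.02,0.332,0.218,0,0,-0.046,0.2])

```text
t: 26.5
eef_pos: [649.9, 21.7, 268.3]
orientation: [0.777, 0.63, 0.0, 0.001]
force: [-0.1, 0.7, 0.1]
gripper_width: 34.1
```

Request:
arm_command(plan=[0,0,0,0,0,0,0.6,0,0,0,0,0,0,1,0,0,0,0,0,0,1,0,0,0,0,0,0,1])

```text
t: 26.9
eef_pos: [650.3, 21.7, 269.6]
orientation: [0.777, 0.63, 0.001, 0.001]
force: [-0.1, 0.0, 6.5]
gripper_width: 10.0
```

Request:
arm_command(plan=[0,-0.03,-0.002,0,0,0,1,0,-0.063,-0.001,0,0,0,1,0,-0.086,0.002,0,0,0,1,0,-0.109,0.005,0,0,0,1,0,-0.132,0.009,0,0,0,1,0,-0.154,0.015,0,0,0,1,0,-0.176,0.022,0,0,0,1,0,-0.198,0.03,0,0,0,1,0,-0.24,0.049,0,0,0,1,0,-0.28,0.072,0,0,0,1,0,-0.318,0.099,0,0,0,1,0,-0.353,0.13,0,0,0,1,0,-0.353,0.13,0,0,0,1])

```text
t: 28.2
eef_pos: [509.9, 50.5, 215.6]
orientation: [0.777, 0.63, -0.001, 0.001]
force: [-0.9, -8.7, 0.7]
gripper_width: 9.6
```

Request:
arm_command(plan=[0,-0.028,0.031,0,0,0,1,0,-0.056,0.067,0,0,0,1,0,-0.08,0.107,0,0,0,1,0,-0.1,0.148,0,0,0,1,0,-0.116,0.192,0,0,0,1,0,-0.128,0.237,0,0,0,1,0,-0.135,0.27,0,0,0,1,0,-0.136,0.295,0,0,0,1,0,-0.137,0.31,0,0,0,1,0,-0.137,0.322,0,0,0,1,0,-0.137,0.322,0,0,0,1])

```text
t: 29.3
eef_pos: [456.9, 61.5, 87.6]
orientation: [0.777, 0.63, 0.0, 0.002]
force: [2.1, -4.7, 13.6]
gripper_width: 9.6
```

Request:
arm_command(plan=[0,0,0,0,0,0,0.3,0,0,0,0,0,0,0.2,0,0,0,0,0,0,0.2,0,0,-0.04,0,0,0,0.2,0,0,-0.09,0,0,0,0.2,0,0,-0.11,0,0,0,0.6,0,0,-0.11,0,0,0,1,0,0,-0.11,0,0,0,1,0,0,-0.11,0,0,0,1,0,0,-0.11,0,0,0,1])

```text
t: 30.3
eef_pos: [456.5, 61.6, 131.0]
orientation: [0.777, 0.63, -0.0, 0.001]
force: [0.2, -0.4, -0.3]
gripper_width: 0.1
```

Request:
arm_command(plan=[0,0,0.03,0,0,0,1,0,0,0.045,0,0,0,1,0,0,0.055,0,0,0,1,0,0,0.06,0,0,0,1,0,0,0.063,0,0,0,1,0,0,0.063,0,0,0,1])

```text
t: 30.9
eef_pos: [456.6, 61.5, 105.8]
orientation: [0.777, 0.63, -0.0, 0.001]
force: [-0.0, 0.2, 0.2]
gripper_width: -0.1
```

Still above the bar top (103.5 mm). I press slowly.

Request:
arm_command(plan=[0,0,0.003,0,0,0,1,0,0,0.006,0,0,0,1,0,0,0.008,0,0,0,1,0,0,0.008,0,0,0,1])

```text
t: 31.3
eef_pos: [456.7, 61.5, 103.2]
orientation: [0.777, 0.63, 0.0, 0.001]
force: [-1.8, -0.2, 9.3]
gripper_width: -0.5
```

Request:
arm_command(plan=[0,0,0.003,0,0,0,1,0,0,0.003,0,0,0,1])

```text
t: 31.5
eef_pos: [456.8, 61.6, 102.9]
orientation: [0.777, 0.63, 0.0, 0.002]
force: [-3.4, -1.1, 17.9]
gripper_width: 0.0
```

Request:
arm_command(plan=[0,0,-0.08,0,0,0,1,0,0,-0.2,0,0,0,1,-0.1,-0.05,-0.25,0,0,0,0.5,0.1,-0.05,-0.25,0,0,0,0,0.3,-0.05,-0.25,0,0,0,0,0.5,0,-0.25,0,0,0,0,0.6,0,-0.25,0,0,0,0,0.65,0,-0.25,0,0,0,0,0.65,0,-0.25,0,0,0,0,0.65,0,-0.25,0,0,0,0])

```text
t: 32.5
eef_pos: [510.8, 320.7, 202.0]
orientation: [0.776, 0.631, 0.001, 0.002]
force: [-0.3, -1.1, -1.1]
gripper_width: 42.6
```

```bash
python3 - <<'E'
from redm import *
import pickle
d=pickle.load(open("d.pkl","rb")); s=read_state(); print(s["t"],s["eef_pos"],s["force"])
im0=d["top"][0].astype(int); im,c=cam("top")
# differences against the first picture
dm=(np.abs(im.astype(int)-im0).sum(2)>70).astype(np.uint8); dm[300:]=0
n,l,st,ce=cv2.connectedComponentsWithStats(dm)
print([(list(map(int,st[i])),ce[i].round()) for i in range(1,n) if st[i,4]>12])
H,S,V=cv2.split(cv2.cvtColor(im,cv2.COLOR_RGB2HSV))
m=((S<60)&(V>100)).astype(np.uint8); m[:,:290]=0;m[:,330:]=0;m[:205]=0;m[235:]=0
n,l,st,ce=cv2.connectedComponentsWithStats(m); print("bar",[(list(map(int,st[i])),ray(c,*ce[i],97.5).round(1)) for i in range(1,n) if st[i,4]>20])
m0=((cv2.cvtColor(d['top'][0],cv2.COLOR_RGB2HSV)[...,1]<60)&(cv2.cvtColor(d['top'][0],cv2.COLOR_RGB2HSV)[...,2]>100)).astype(np.uint8); m0[:,:290]=0;m0[:,330:]=0;m0[:205]=0;m0[235:]=0
n,l,st,ce=cv2.connectedComponentsWithStats(m0); print("bar before",[(list(map(int,st[i])),ray(c,*ce[i],97.5).round(1)) for i in range(1,n) if st[i,4]>20])
# wrench on tile: darker than tile in the tile region
a=V[225:272,375:475]; 
for y in range(225,272,4): print(y,"".join("#" if 60<V[y,x]<0.82*V[230,410] and S[y,x]<70 else "." for x in range(380,472,1)))
E
```

```text
32.5 [510.84177315 320.68576262 201.9787468 ] [-0.26811193 -1.14236956 -1.08676205]
[([212, 167, 13, 5, 36], array([218., 170.])), ([177, 173, 101, 127, 6908], array([222., 242.])), ([281, 183, 69, 26, 413], array([317., 193.])), ([417, 197, 8, 2, 14], array([420., 198.])), ([448, 243, 12, 5, 41], array([454., 245.])), ([395, 245, 10, 9, 47], array([400., 249.])), ([406, 244, 38, 6, 92], array([423., 247.])), ([83, 283, 39, 17, 415], array([ 98., 293.]))]
bar [([292, 207, 34, 23, 159], array([467.1,  62.6,  97.5]))]
bar before [([293, 208, 4, 12, 27], array([490.4, 107.8,  97.5])), ([292, 214, 34, 16, 103], array([459.8,  48.2,  97.5]))]
225 ...............................................#.##.........................................
229 .......................#....................................................................
233 .......................#....................................................................
237 ...........................................................................###..............
241 ........................#...................................................###.............
245 #..............########.#.................#.##..###.#.##########################............
249 ...................##############..#.....#..................................####............
253 ...............#########.....................................................###............
257 ..........................#.................................................................
261 ..........................#.................................................................
265 ............................................................................................
269 ...........................#................................................................
```

The flap is shut against its stop: force rises 9 to 18 N with only 0.3 mm of travel, and the bar is back in its starting pixels. Everything is released, so I hand in.

```bash
python3 -c "
from station import *
print(job_done())"
```

```text
the job is handed in; nothing more can be done
None
```

I did the whole job in the order asked and handed it in at about 32.5 s of the 72 s allowed; the hand-in gave no verdict. I laid the wrench across the tile and lifted the flap to about 1.64 rad. Then I laid the key in the middle cork bay, stood the red cap in the +y cork bay, and led the flap shut and pressed it home.

**Last checks**
- **Wrench:** it lies across the middle of the tile in the final top image.
- **Key:** seen lying flat on the cork after release.
- **Cap:** upright, 0–3 mm from its bay centre after release.
- **Flap:** at its stop, with the force rising from 9 to 18 N over 0.3 mm. The bar covers the same pixels as at the start.
- **Robot and bystanders:** the gripper is open and touching nothing. A comparison with the first picture showed no change beyond the moved parts and the arm. The arm hid part of the left side, around the carton, elbow and blue caps, so those were not rechecked.

**What went wrong or could not be checked**
- My first grip on the key closed too high on the barrel. I reopened and regripped 5 mm lower, and the key did not move.
- With the flap shut, the key and cap could no longer be seen, and I had used all 12 pictures. Their final pose rests on the checks made before closing.

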